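# Press the seized sleeve out of a feeder hub

## Task

A plastic sleeve is seized in the bore of the feeder hub clamped in the slotted stand. Take the steel drift from its socket block, feel for the bore along the slot, and press the sleeve down and out with it until it drops into the pan below, never pressing the drift on the hub or sleeve with more than 20 N; then stand the drift fully home in its socket again. Leave everything else where it is.

Things in the scene. Friction and masses are not known exactly. Their poses are not given: they have to be found in the camera images.
- drift: steel hand drift, 0.2 to 0.33 kg, upright in the socket. From its tip up: round shank 14 mm in diameter, 60 mm long, tip chamfered 1.5 mm; guard disc 36 mm in diameter (60 to 66 mm above the tip); square grip 20 x 20 mm (66 to 111 mm), to be pinched from above about 91 mm over the tip. Origin: centre of the tip's end face; z up the drift, x and y square to the grip's faces
- socket: galvanised block, 54 x 54 mm, 75 mm tall, fixed, with one upright round hole 21 mm in diameter and 70 mm deep in the middle of its top. Origin: centre of its underside, z up. The drift stands in it with the guard disc flat on the block's top, so its tip is 15 mm above the block's underside
- stand: galvanised slotted stand, fixed: base 110 x 180 mm, end plates 120 mm high at y = -80 and +80 mm, two rails forming a slot along its y. In the slot is clamped the feeder hub, a dark steel bar 44 (x) x 104 (y) x 45 mm, flat top 125 mm, underside 80 mm above the origin. A fixed open steel pan, rim 52 mm high, stands under it. Origin: centre of the underside, z up, y along the slot
- stand_slot (a point): mid-slot point at the level of the hub's top (125 mm up). NOT the bore: the 17 mm through bore in the middle of the hub lies at x = 0 and anywhere from y = -20 to +20 mm in the stand's frame, not measured; find it e.g. by sliding the drift's tip lightly on the hub's flat top along the slot until it drops in. The hub does not shift
- sleeve (a joint): how far (m) the white plastic sleeve, 16.5 mm across, 28 mm long, has gone straight down the bore. At 0 its top is 10 mm below the hub's top; it starts at 0 to 0.006. Pushing it takes roughly 8 to 14 N. At about 0.025 to 0.030 (drift tip 35 to 40 mm below the hub's top) it comes free, the force vanishes and it falls into the pan, where it reads 0.075
- tin: bystander: closed yellow tin canister, 84 mm across, 115 mm tall, standing in the tray. Origin: centre of its underside
- measure: bystander: steel measuring cup with a side handle, 68 mm across, 55 mm tall, in the tray. Origin: centre of its underside
- dustpan: bystander: bamboo dustpan, 120 x 140 mm pan with a 70 mm handle, in the tray. Origin: centre of its underside
- cap: bystander: black plastic feeder cap, 72 mm across, 34 mm tall, near the robot. Origin: centre of its underside
- jar: bystander: glass jar with steel lid, 60 mm across, 85 mm tall, towards the far edge. Origin: centre of its underside
- wrench: bystander: steel wrench lying flat near the far edge. Origin: middle of the tool's underside
- brush: bystander: hand brush lying flat near the far edge. Origin: middle of the tool's underside
Things that resemble listed ones, but are neither listed nor needed, are in the scene too. Leave any brown or green look-alike of the drift alone.

How it is judged:
By the outcome, as a careful person would: the job done as asked, in the order asked, and still so for the second after the job is handed in, with the robot touching nothing.
It also fails if it takes over 67 s, if anything falls off the work surface, if the arm or the gripper's body presses on something with over 40 N, if the wrist force passes 120 N, or if a joint passes its speed limit or range.

## Robot

A 6-joint arm with a two-finger parallel gripper is mounted at the origin on the work surface. World frame = base frame: x ahead of the robot, y to its left, z up, the work surface at z = 0. Lengths are in m, angles in rad, forces in N, time in s.
With the tool pointing down it reaches from about 0.425 to 0.95 m from the base axis. Payload 14.7 kg.
Tool frame: the origin (TCP) lies midway between the tips of the shut fingers; the grasp point (between the pads) lies manip.grip_point_offset behind it (manip.grip_point_offset is the distance from the TCP to the grasp point, in m); x points along the fingers, y is the direction in which the jaws open and shut, and the axes are right-handed (so a half turn about x gives the same grasp; the last joint's range is limited). The gripper opens to 85 mm and grips with 20 to 120 N. Pads are 22 mm wide; open, the fingers measure 114 mm over their backs; the gripper's body (76 mm by 85 mm) begins 54 mm behind the grasp point. The pads swing forward as they close: fully open they stand 13 mm farther back than shut.
Start: joints at [-1.238, 0.48, 1.596, -0, 1.065, -0.047], TCP at [0.241, -0.604, 0.195] pointing down, gripper open.
Joint ranges: [-2.75, 2.75], [-0.82, 2.05], [0.23, 2.67], [-1.56, 4.7], [0.09, 2.69], [-2.92, 2.92]. Speed limits (rad/s): [1.89, 1.89, 2.39, 3.01, 3.01, 3.01].

## Interface

Orientations are given as a 3x3 rotation matrix whose columns are the frame's x, y, z axes.
In Python, from plant import manip gives the robot as it stands.
- The arm moves only by the tool send_rows, never from a script. Its argument "commands" is a list that holds one entry, the list of rows, each a list of 7 numbers: the finger opening in m, from 0 to 0.0854, then the shift along the tool's x, y, z in m, then the turn, a rotation vector about the tool's x, y, z in rad. A call has 1 to 10 rows; each row shifts and turns the commanded pose from where the row before left it, along the tool's axes as they then stand; what a row does not reach is not made up. A row lasts 1/8 s, in which the tool goes at most 62.5 mm and 10.7 degrees, less where a joint would pass 70% of its speed; a pose out of reach is approached as far as the arm can. A call is refused whole if a number of a shift passes 0.0625 or a number of a turn 0.188, either way. A call with a gripper value outside its range is refused whole. The fingers move at their own pace and stop on an object; "grip_force" is the grip in N (left out, the last holds). Time passes only in rows, so rows that do not move let the fingers close. It gives the time, the measured TCP pose, the force and the opening at its end, in the units of the state.
- manip.sense(): the state, without advancing time (a new reading comes with each control period).
- manip.camera(name): name is "scene" or "top" or "wrist"; returns a dict with "image" (400x640x3 uint8, blue, green, red), "mtx" (3x3 intrinsics, pixels), "xyz" and "rotation" of the camera in the world. Camera axes: x right, y down, z forward; pixel columns grow to the right and rows downward; lengths in m; the calibration is good to about 2 mm. A picture is of the moment at which its call begins. There is no depth.
- manip.job_done(): hands the job in, once; it reports no verdict.
The state is a dict: "time_s": time; "qpos": joint angles; "qvel": joint speeds; "tau": joint torques, N m; "tcp_pos": TCP position; "tool_rot": TCP orientation; "contact_force": force on the tool from outside, world axes, zero at the start; "moment": the same for the moment, N m; "finger_gap": opening from 0.0 (shut) to 1.0 (fully open).
Only numpy, scipy, OpenCV 4.12 (cv2) and the standard library are available. Lean on these libraries where they do the work, as an engineer would, in place of code of your own. Each camera call takes 0.05 s, during which the arm holds its last target.

## Working session

There is one attempt and no reset: what is moved stays moved. The work goes in short steps, Python scripts to look and compute and a tool call to move; the robot and the scene stay as the last step left them, time stands still between calls to the robot, and variables do not carry over. Pictures are saved under pics/ and viewed, and the job is handed in when it is done.

Besides the shell and the picture viewer there is one more tool, called after "Emit:" as a command line: name --argument value ..., lists and objects as JSON in quotes. send_rows: Moves the arm, as the interface text tells. Its arguments: {"type":"object","properties":{"commands":{"type":"array"},"grip_force":{"type":"number"}},"required":["commands"]}

```bash
ls; mkdir -p pics
python3 - <<'E'
from plant import manip
import cv2
s=manip.sense(); print({k:s[k] for k in s}); print(manip.grip_point_offset)
for n in ["scene","top","wrist"]:
    c=manip.camera(n); cv2.imwrite(f"pics/{n}0.png",c["image"]); print(n,c["mtx"],c["xyz"],c["rotation"])
E
```

```text
pics
{'time_s': 0.0, 'qpos': array([-1.23757524e+00,  4.80834882e-01,  1.59684432e+00,  3.02691398e-05,
        1.06508295e+00, -4.65783340e-02]), 'qvel': array([ 0.00067102, -0.00103012,  0.00162642,  0.00143297, -0.00097178,
        0.00053525]), 'tau': array([-6.54537143e-04, -9.50650334e+01, -4.30194533e+01, -2.90881671e-04,
        1.22755041e-02,  4.09212589e-05]), 'tcp_pos': array([ 0.2408784 , -0.60325468,  0.19398145]), 'tool_rot': array([[-3.57503525e-04,  3.70720354e-01, -9.28744470e-01],
       [ 1.11382316e-03, -9.28743806e-01, -3.70720517e-01],
       [-9.99999316e-01, -1.16699099e-03, -8.08877301e-05]]), 'contact_force': array([-0.09624413,  0.07703886, -0.23842166]), 'moment': array([0.05792588, 0.02943933, 0.03910518]), 'finger_gap': 1.0016309197694346}
0.0187
scene [[443.38151741   0.         324.22302687]
 [  0.         443.38151741 200.62336386]
 [  0.           0.           1.        ]] [ 1.11683708 -0.39849527  0.88866722] [[ 0.68940035  0.53230091 -0.49130733]
 [ 0.72435582 -0.50097675  0.47363587]
 [ 0.00598325 -0.68240606 -0.73094881]]
top [[442.8177739    0.         309.7320679 ]
 [  0.         442.8177739  199.18461539]
 [  0.           0.           1.        ]] [0.40979995 0.14013508 1.2781894 ] [[ 8.68765824e-04 -9.90893006e-01  1.34648791e-01]
 [-9.99640339e-01 -4.46963216e-03 -2.64426726e-02]
 [ 2.68036899e-02 -1.34577390e-01 -9.90540503e-01]]
wrist [[357.74624949   0.         326.83365073]
 [  0.         357.74624949 200.8294142 ]
 [  0.           0.           1.        ]] [ 0.31017716 -0.57673951  0.37342445] [[ 0.37087987 -0.8880915  -0.27155405]
 [-0.92867894 -0.35526168 -0.10651085]
 [-0.00188137  0.29168926 -0.95651129]]
```

View pics/scene0.png

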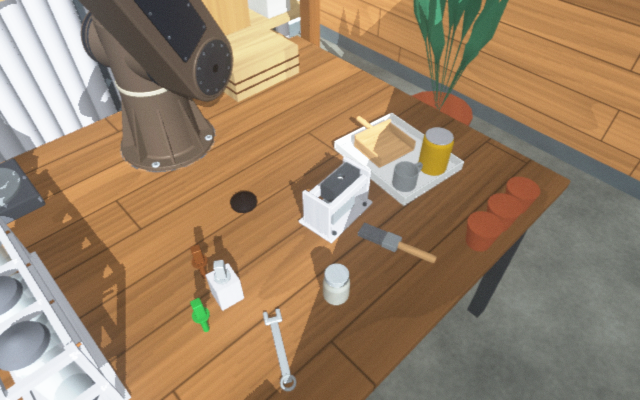

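View pics/top0.png

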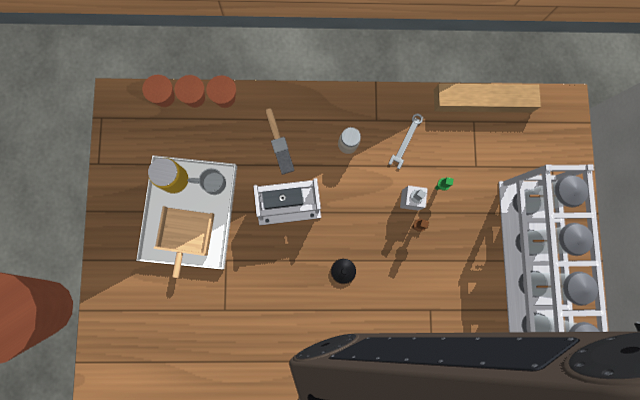

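View pics/wrist0.png

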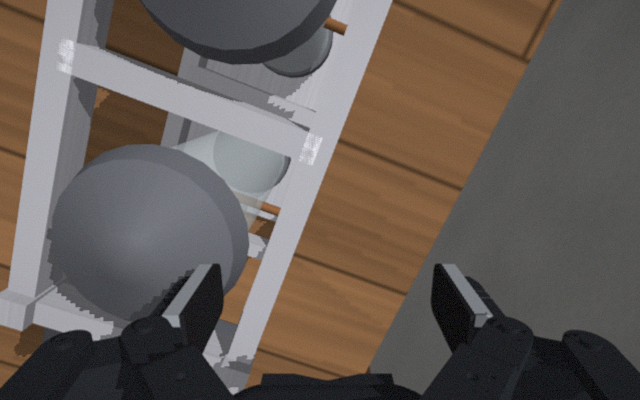

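The scene view shows the drift in its socket at about (225,285), a green look-alike at (200,313) and a brown one at (198,260). The stand is at (335,200). In the top view the socket is at (415,197), the stand at (287,200), and a dark bore with a pale ring shows near (283,198). I'll zoom in on these.

Run:
```python
import cv2,numpy as np
t=cv2.imread("pics/top0.png");s=cv2.imread("pics/scene0.png")
z=lambda i,x,y,w,h,f:cv2.resize(i[y:y+h,x:x+w],None,fx=f,fy=f,interpolation=cv2.INTER_NEAREST)
cv2.imwrite("pics/z1.png",z(t,245,170,90,60,8));cv2.imwrite("pics/z2.png",z(t,375,165,90,60,8));cv2.imwrite("pics/z3.png",z(s,180,235,90,100,6));cv2.imwrite("pics/z4.png",z(s,295,150,90,95,6))
```

```text
(no output)
```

View pics/z1.png

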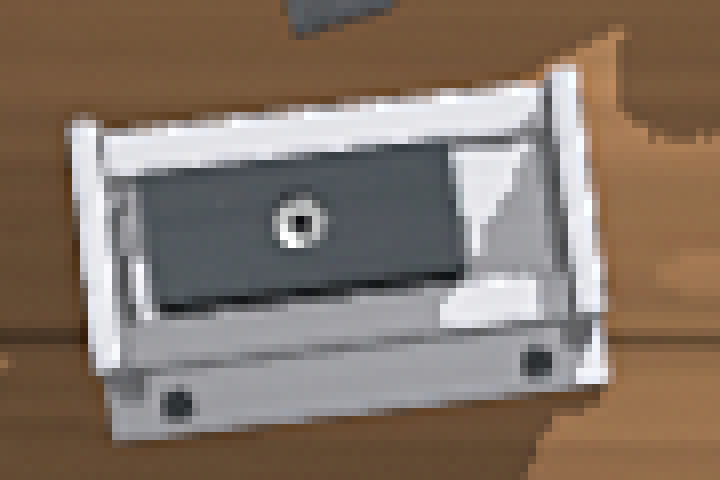

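View pics/z2.png

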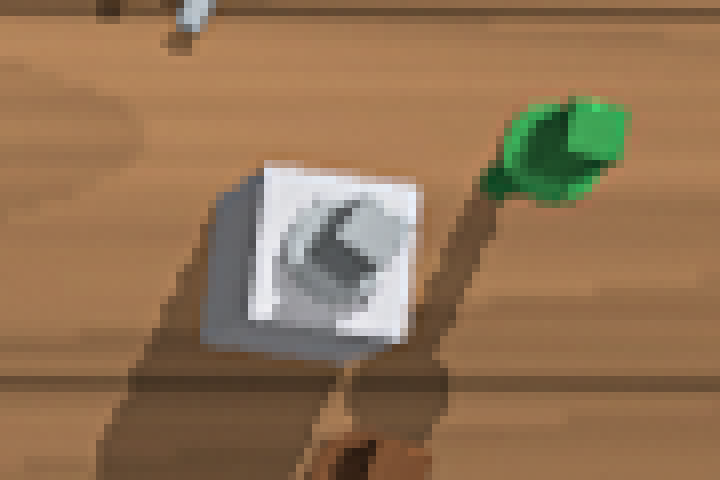

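View pics/z3.png

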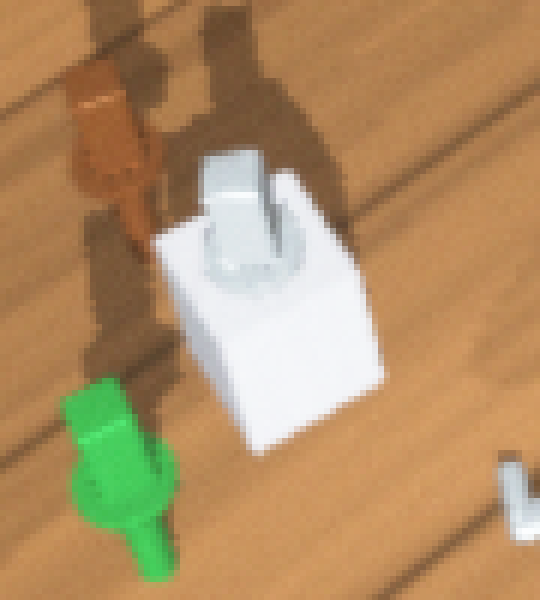

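View pics/z4.png

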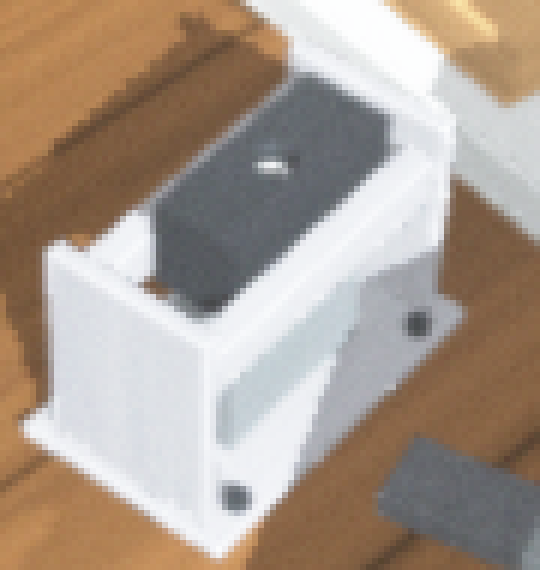

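```bash
cat > h.py <<'E'
import numpy as np,cv2
def ray(c,uv,z):
    d=c["rotation"]@np.linalg.solve(c["mtx"],[uv[0],uv[1],1]); o=np.array(c["xyz"]); return o+d*(z-o[2])/d[2]
def proj(c,p):
    q=c["mtx"]@(c["rotation"].T@(np.array(p)-c["xyz"])); return q[:2]/q[2]
E
python3 - <<'E'
from plant import manip
from h import *
t=manip.camera("top"); s=manip.camera("scene")
np.set_printoptions(precision=4,suppress=True)
f=lambda x,y,ox,oy,k:(ox+x/k-.5,oy+y/k-.5)
def quad(c,pts,ox,oy,k,z,n):
    P=np.array([ray(c,f(x,y,ox,oy,k),z)[:2] for x,y in pts]); e=np.roll(P,-1,0)-P
    print(n,P.mean(0),np.linalg.norm(e,axis=1),np.degrees(np.arctan2(e[:,1],e[:,0])))
quad(t,[(265,162),(422,187),(408,342),(250,320)],375,165,8,.075,"sock top")
quad(t,[(355,198),(413,218),(397,268),(338,245)],375,165,8,.126,"grip top")
quad(t,[(135,178),(448,142),(466,275),(162,308)],245,170,8,.125,"hub")
print("bore",ray(t,f(299,222,245,170,8),.125))
quad(t,[(68,122),(578,65),(606,310),(92,375)],245,170,8,.12,"plates")
quad(s,[(156,240),(294,170),(384,378-0),(262,452)],180,235,6,.075,"sock scene(bad)")
quad(s,[(200,158),(258,150),(265,190),(204,200)],180,235,6,.126,"grip scene")
quad(s,[(48,243),(212,345),(455,140),(300,65)],295,150,6,.12,"plates scene")
print("bore",ray(s,f(273,164,295,150,6),.125))
E
```

```text
sock top [ 0.5834 -0.1873] [0.0552 0.0545 0.055  0.0556] [-98.8518 172.8796  82.267   -7.0266]
grip top [ 0.5829 -0.1868] [0.0203 0.0178 0.0208 0.0169] [-109.0566  160.5615   68.6263  -21.3858]
hub [0.5702 0.1812] [0.1035 0.0446 0.1    0.044 ] [ -83.0543 -172.1788   96.4843   12.4387]
bore [0.5714 0.1825 0.125 ]
plates [0.5737 0.1703] [0.1698 0.0824 0.1699 0.0844] [ -83.1975 -173.644    97.4664    6.3577]
sock scene(bad) [ 0.6043 -0.1952] [0.0548 0.0976 0.0475 0.0994] [ 80.6238 -16.7747 -96.4129 167.6062]
grip scene [ 0.5828 -0.1877] [0.0199 0.0175 0.0207 0.018 ] [  56.4518  -26.8724 -121.8483  150.4362]
plates scene [0.5764 0.1668] [0.086  0.1559 0.079  0.151 ] [   6.3795   94.9852 -169.8258  -87.7792]
bore [0.5719 0.1805 0.125 ]
```

Run:
```python
from plant import manip
from h import *
t=manip.camera("top"); s=manip.camera("scene")
np.set_printoptions(precision=4,suppress=True)
hsv=cv2.cvtColor(t["image"],cv2.COLOR_BGR2HSV)
print("green top",ray(t,(375+598/8-.5,165+130/8-.5),.111), "scene",ray(s,(180+100/6,235+410/6),.111))
print("brown scene top",ray(s,(180+97/6,235+85/6),.111))
cv2.imwrite("pics/z5.png",cv2.resize(t["image"][190:245,390:460],None,fx=10,fy=10,interpolation=0))
for n,p in [("jar",(.72,-.02,.0))]: pass
print("jar",ray(t,(350,133),.085))
```

```text
green top [ 0.6204 -0.2677  0.111 ] scene [ 0.6224 -0.2682  0.111 ]
brown scene top [ 0.508  -0.1966  0.111 ]
jar [ 0.7584 -0.0037  0.085 ]
```

View pics/z5.png

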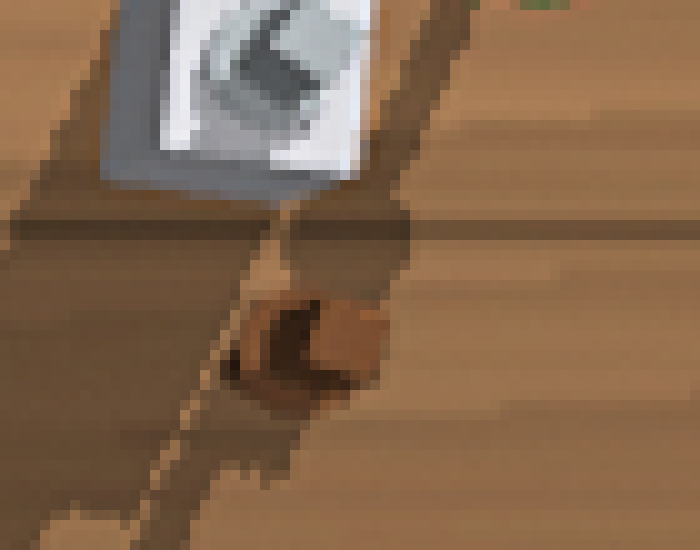

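Emit:
send_rows --commands '[[[0.05, -0.06, 0, 0, 0, 0, 0], [0.05, -0.03, -0.0288, -0.0524, 0, 0, 0], [0.05, 0, -0.0288, -0.0524, 0, 0, 0], [0.05, 0, -0.0288, -0.0524, 0, 0, 0], [0.05, 0, -0.0288, -0.0524, 0, 0, 0], [0.05, 0, -0.0288, -0.0524, 0, 0, 0], [0.05, 0, -0.0288, -0.0524, 0, 0, 0], [0.05, 0, -0.0288, -0.0524, 0, 0, 0], [0.05, 0, -0.0288, -0.0524, 0, 0, 0], [0.05, 0, -0.0288, -0.0524, 0, 0, 0]]]'

```text
time_s: 1.6
tcp_pos: [0.5815, -0.1895, 0.2828]
tool_rot: [[0.0, 0.371, -0.929], [-0.0, -0.929, -0.371], [-1.0, 0.0, -0.0]]
contact_force: [0.5, -1.0, -0.2]
finger_gap: 0.586
```

Emit:
send_rows --commands '[[[0.05, 0.01, 0, 0, -0.168, 0, 0], [0.05, 0.01, 0, 0, -0.168, 0, 0], [0.05, 0.01, 0, 0, -0.168, 0, 0], [0.05, 0, 0, 0, -0.168, 0, 0], [0.05, 0, 0, 0, -0.168, 0, 0], [0.05, 0, 0, 0, 0, 0, 0]]]'

```text
time_s: 2.35
tcp_pos: [0.5804, -0.1911, 0.2526]
tool_rot: [[-0.0, 0.939, -0.345], [0.0, -0.345, -0.939], [-1.0, -0.0, -0.0]]
contact_force: [0.1, -0.2, 0.3]
finger_gap: 0.584
```

Run:
```python
from plant import manip
from h import *
np.set_printoptions(precision=4,suppress=True)
s=manip.sense(); print(s["time_s"],s["tcp_pos"],s["tool_rot"],s["finger_gap"],s["contact_force"])
w=manip.camera("wrist"); cv2.imwrite("pics/w1.png",w["image"]); np.savez("w1.npz",**{k:w[k] for k in w}); print(proj(w,[.583,-.187,.126]),w["xyz"])
```

```text
2.35 [ 0.5804 -0.1911  0.2526] [[-0.      0.9388 -0.3446]
 [ 0.     -0.3446 -0.9388]
 [-1.     -0.     -0.    ]] 0.5835244052002402 [ 0.0701 -0.2353  0.3097]
[327.6742 174.2704] [ 0.606  -0.1219  0.432 ]
```

View pics/w1.png

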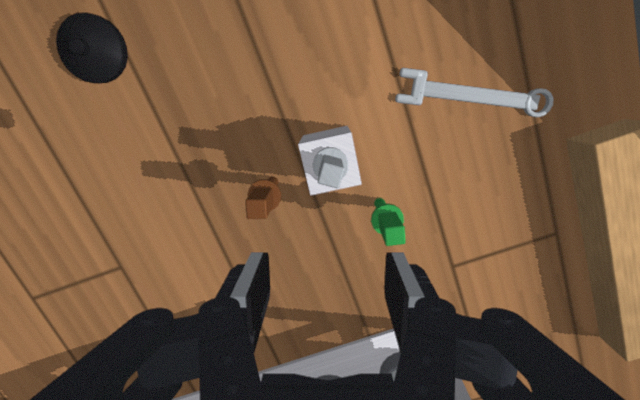

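The wrist view shows the drift's grip top at about (331,172), the brown look-alike at (262,198) and the green one at (392,230).

Run:
```python
import cv2
w=cv2.imread("pics/w1.png"); cv2.imwrite("pics/w1z.png",cv2.resize(w[120:205,285:375],None,fx=7,fy=7,interpolation=0))
```

```text
(no output)
```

View pics/w1z.png

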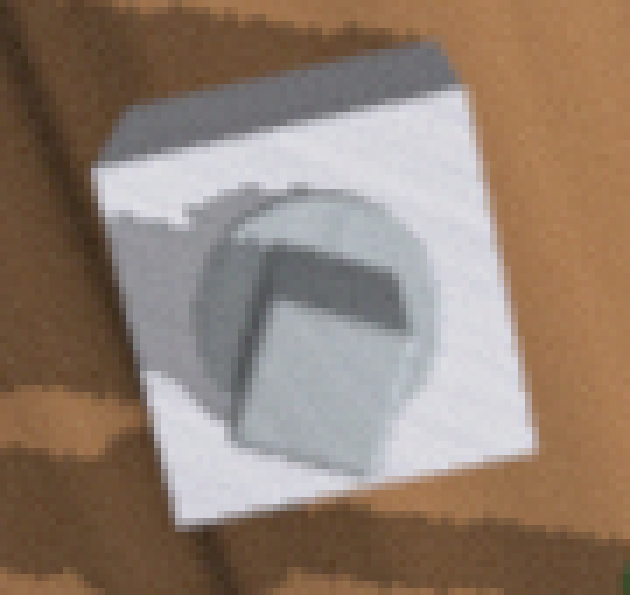

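Run:
```python
from h import *
np.set_printoptions(precision=4,suppress=True)
w=np.load("w1.npz")
def quad(pts,z,n):
    P=np.array([ray(w,(285+x/7-.5,120+y/7-.5),z)[:2] for x,y in pts]); e=np.roll(P,-1,0)-P
    print(n,P.mean(0),np.linalg.norm(e,axis=1),np.degrees(np.arctan2(e[:,1],e[:,0])))
quad([(268,296),(412,328),(378,477),(233,443)],.126,"grip")
quad([(94,165),(467,90),(537,453),(178,525)],.075,"sock")
c,r=ray(w,(285+316/7-.5,120+307/7-.5),.081),0; print("guard",c)
```

```text
grip [ 0.5853 -0.1883] [0.0183 0.0195 0.0188 0.0192] [ -32.8308 -122.0738  146.2526   56.4317]
sock [ 0.5851 -0.1888] [0.0538 0.0539 0.054  0.0543] [ -8.8719 -98.0078 171.5952  81.7467]
guard [ 0.5853 -0.1868  0.081 ]
```

Emit:
send_rows --commands '[[[0.05, 0.01, 0.002, -0.005, 0.1115, 0, 0], [0.05, 0.02, 0, 0, 0.1115, 0, 0], [0.05, 0.03, 0, 0, 0, 0, 0], [0.05, 0.03, 0, 0, 0, 0, 0], [0.05, 0.03, 0, 0, 0, 0, 0], [0.05, 0.03, 0, 0, 0, 0, 0], [0.05, 0.0145, 0, 0, 0, 0, 0], [0.05, 0, 0, 0, 0, 0, 0]]]'

```text
time_s: 3.4
tcp_pos: [0.5836, -0.187, 0.0876]
tool_rot: [[-0.001, 0.839, -0.544], [0.0, -0.544, -0.839], [-1.0, -0.001, 0.0]]
contact_force: [-0.0, 0.5, 0.4]
finger_gap: 0.589
```

Run:
```python
from plant import manip
from h import *
np.set_printoptions(precision=4,suppress=True)
s=manip.sense(); print(s["time_s"],s["tcp_pos"],s["tool_rot"],s["finger_gap"],s["contact_force"])
w=manip.camera("wrist"); cv2.imwrite("pics/w2.png",w["image"])
```

```text
3.4 [ 0.5836 -0.187   0.0876] [[-0.0013  0.8388 -0.5444]
 [ 0.0005 -0.5444 -0.8388]
 [-1.     -0.0014  0.0003]] 0.5885828645888561 [-0.0191  0.4905  0.3755]
```

View pics/w2.png

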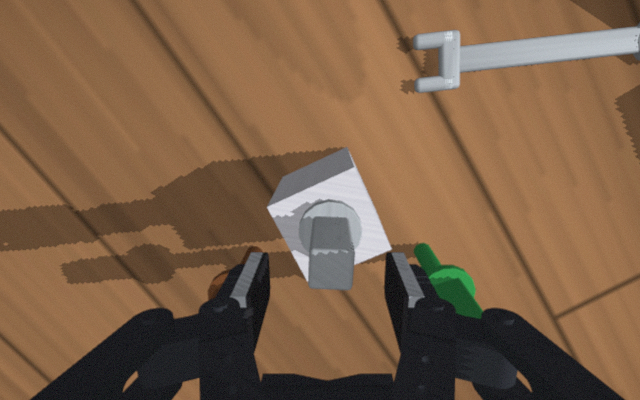

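The grip stands between the fingers at (331,255), square to them, and both look-alikes are outside the jaws.

Emit:
send_rows --commands '[[[0.0, 0, 0, 0, 0, 0, 0], [0.0, 0, 0, 0, 0, 0, 0], [0.0, 0, 0, 0, 0, 0, 0], [0.0, 0, 0, 0, 0, 0, 0], [0.0, 0, 0, 0, 0, 0, 0]]]' --grip_force 80

```text
time_s: 4.08
tcp_pos: [0.5835, -0.1865, 0.0903]
tool_rot: [[0.0, 0.84, -0.543], [0.0, -0.543, -0.84], [-1.0, -0.0, -0.0]]
contact_force: [-11.8, 8.0, 29.4]
finger_gap: 0.002
```

Run:
```python
from plant import manip
from h import *
np.set_printoptions(precision=4,suppress=True)
s=manip.sense(); print(s["time_s"],s["tcp_pos"],s["tool_rot"],s["finger_gap"],s["contact_force"],s["moment"])
w=manip.camera("wrist"); cv2.imwrite("pics/w3.png",w["image"])
```

```text
4.075 [ 0.5835 -0.1865  0.0903] [[ 0.      0.8396 -0.5432]
 [ 0.0005 -0.5432 -0.8396]
 [-1.     -0.0002 -0.0004]] 0.0016155817344741697 [-11.7667   8.0068  29.4043] [ 1.3956  2.0925 -0.0261]
```

View pics/w3.png

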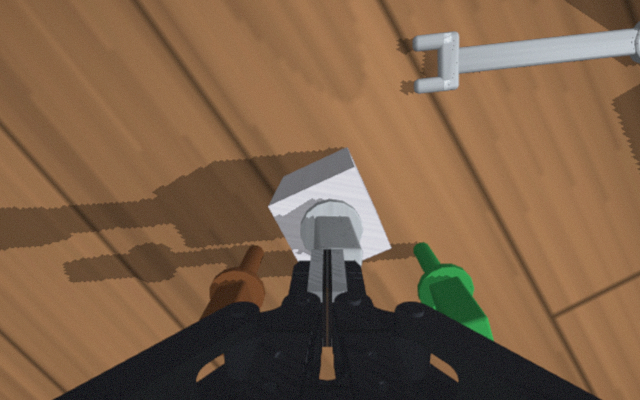

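Run:
```python
from plant import manip
from h import *
w=cv2.imread("pics/w3.png"); cv2.imwrite("pics/w3z.png",cv2.resize(w[140:390,250:410],None,fx=4,fy=4,interpolation=cv2.INTER_CUBIC)[:600])
s=manip.camera("scene"); cv2.imwrite("pics/s3z.png",cv2.resize(s["image"][160:330,150:300],None,fx=3.5,fy=3.5,interpolation=cv2.INTER_CUBIC))
print(s["image"].shape)
w=manip.camera("wrist")
for z in (.126,.081): print(proj(w,[.5852,-.1883,z]))
print(proj(w,manip.sense()["tcp_pos"]))
```

```text
(400, 640, 3)
[331.18879979 266.68982196]
[330.27552368 229.48059633]
[326.01177668 234.77783695]
```

View pics/w3z.png

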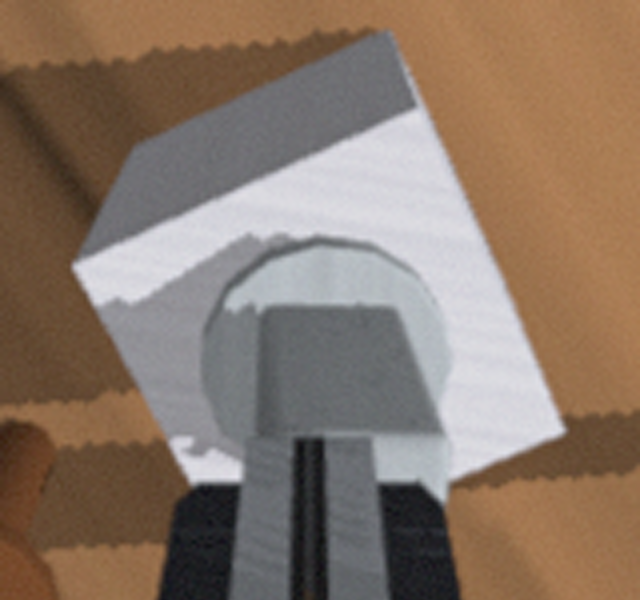

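View pics/s3z.png

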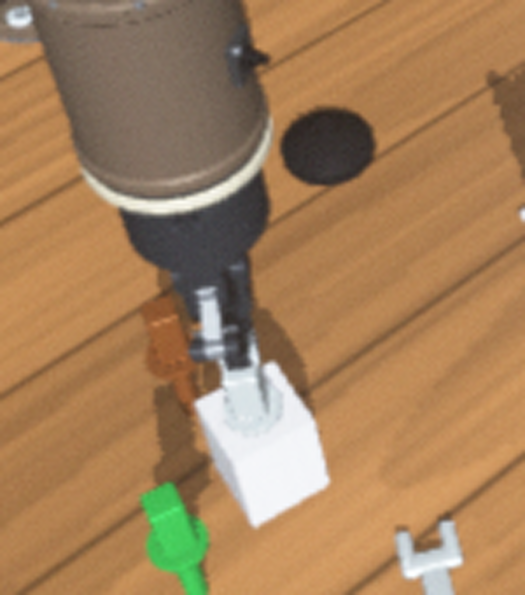

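Run:
```python
from plant import manip
from h import *
np.set_printoptions(precision=4,suppress=True)
s=manip.sense(); t=s["tcp_pos"]; R=s["tool_rot"]
w=manip.camera("wrist"); c=manip.camera("scene")
for dz in (0,.01,.02,.03,.036,.045):
    p=t+[0,0,dz]; print(dz,"wrist ctr",proj(w,p),"near edge L/R",proj(w,p-.011*R[:,2]),"scene",proj(c,p))
```

```text
0 wrist ctr [326.012  234.7782] near edge L/R [326.0018 215.5301] scene [221.6314 273.146 ]
0.01 wrist ctr [325.9658 242.2223] near edge L/R [325.9541 222.0855] scene [220.8608 270.4875]
0.02 wrist ctr [325.9144 250.4851] near edge L/R [325.9012 229.3754] scene [220.0781 267.7872]
0.03 wrist ctr [325.8571 259.7095] near edge L/R [325.8419 237.5306] scene [219.2831 265.0442]
0.036 wrist ctr [325.8194 265.778 ] near edge L/R [325.8029 242.9054] scene [218.8    263.3775]
0.045 wrist ctr [325.7574 275.7512] near edge L/R [325.7386 251.7554] scene [218.0666 260.8474]
```

The fingers shut on top of the grip instead of around it. Contact was at z = 0.126 while the reported TCP read 0.090. The wrist and scene images agree that the finger tips sit about 36 mm behind the reported TCP. The drift is still seated. I'll lift, open, and go 36 mm deeper.

Emit:
send_rows --commands '[[[0.0, -0.02, 0, 0, 0, 0, 0], [0.05, -0.01, 0.002, 0, 0, 0, 0], [0.05, 0, 0, 0, 0, 0, 0], [0.05, 0, 0, 0, 0, 0, 0], [0.05, 0, 0, 0, 0, 0, 0], [0.05, 0, 0, 0, 0, 0, 0]]]'

```text
time_s: 5.08
tcp_pos: [0.5854, -0.1881, 0.1176]
tool_rot: [[-0.001, 0.84, -0.543], [0.0, -0.543, -0.84], [-1.0, -0.001, 0.0]]
contact_force: [-0.2, -0.2, -0.4]
finger_gap: 0.586
```

Run:
```python
from plant import manip
from h import *
np.set_printoptions(precision=4,suppress=True)
s=manip.sense(); print(s["time_s"],s["tcp_pos"],s["tool_rot"],s["finger_gap"],s["contact_force"],s["moment"])
w=manip.camera("wrist"); cv2.imwrite("pics/w4.png",w["image"])
c=manip.camera("scene");cv2.imwrite("pics/s4z.png",cv2.resize(c["image"][160:330,150:300],None,fx=3.5,fy=3.5,interpolation=cv2.INTER_CUBIC))
```

```text
5.075 [ 0.5854 -0.1881  0.1176] [[-0.0007  0.8397 -0.5431]
 [ 0.0003 -0.5431 -0.8397]
 [-1.     -0.0008  0.0001]] 0.5855992690611088 [-0.1598 -0.1741 -0.3622] [ 0.0696 -0.0126 -0.0216]
```

View pics/w4.png

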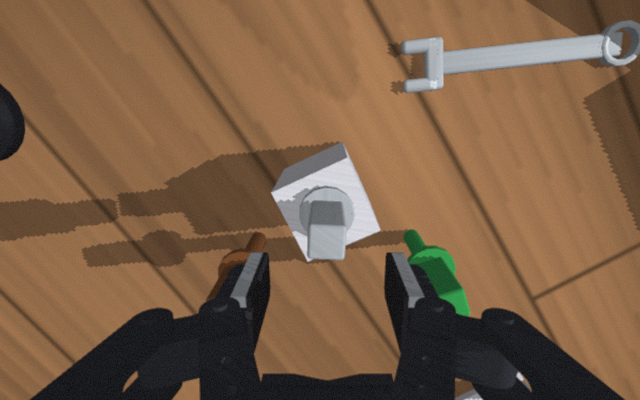

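View pics/s4z.png

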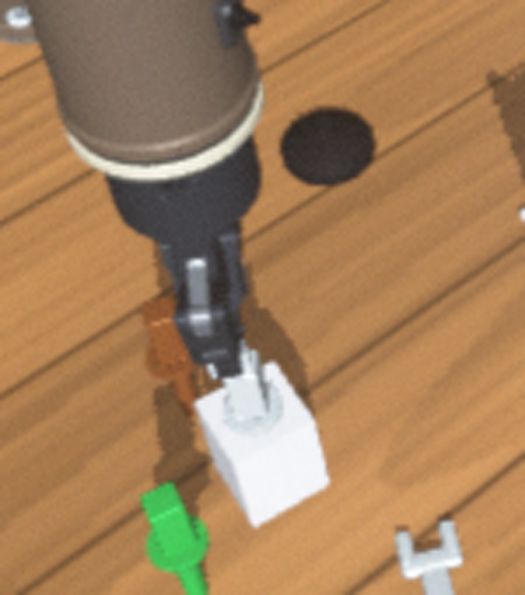

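The drift is undisturbed and sits mid-jaw at (327,240). Descending.

Emit:
send_rows --commands '[[[0.05, 0.02, 0, 0, 0, 0, 0], [0.05, 0.02, 0, 0, 0, 0, 0], [0.05, 0.012, 0, 0, 0, 0, 0], [0.05, 0.01, 0, 0, 0, 0, 0], [0.05, 0, 0, 0, 0, 0, 0]]]'

```text
time_s: 5.8
tcp_pos: [0.5854, -0.1881, 0.0556]
tool_rot: [[-0.001, 0.84, -0.543], [0.0, -0.543, -0.84], [-1.0, -0.001, 0.0]]
contact_force: [0.7, -0.4, 0.6]
finger_gap: 0.588
```

Run:
```python
from plant import manip
from h import *
w=manip.camera("wrist"); cv2.imwrite("pics/w5.png",w["image"])
```

```text
(no output)
```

View pics/w5.png

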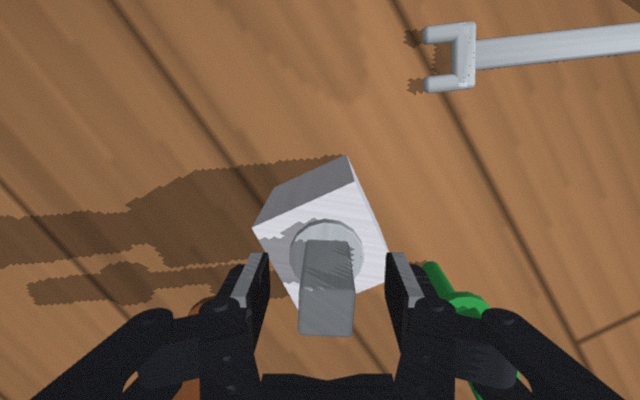

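Emit:
send_rows --commands '[[[0.0, 0, 0, 0, 0, 0, 0], [0.0, 0, 0, 0, 0, 0, 0], [0.0, 0, 0, 0, 0, 0, 0], [0.0, 0, 0, 0, 0, 0, 0]]]' --grip_force 80

```text
time_s: 6.35
tcp_pos: [0.586, -0.1883, 0.0568]
tool_rot: [[0.001, 0.84, -0.543], [-0.0, -0.543, -0.84], [-1.0, 0.001, -0.0]]
contact_force: [-0.9, 0.5, 5.5]
finger_gap: 0.217
```

Run:
```python
from plant import manip
from h import *
w=manip.camera("wrist"); cv2.imwrite("pics/w6.png",w["image"])
np.set_printoptions(precision=4,suppress=True)
s=manip.sense(); print(s["time_s"],s["tcp_pos"],s["tool_rot"],s["finger_gap"],s["contact_force"],s["moment"])
```

```text
6.4 [ 0.586  -0.1883  0.0568] [[ 0.0009  0.8398 -0.5429]
 [-0.0003 -0.5429 -0.8398]
 [-1.      0.001  -0.0002]] 0.2243330281639835 [-1.643   1.6851  5.9973] [0.0615 0.1614 0.1061]
```

View pics/w6.png

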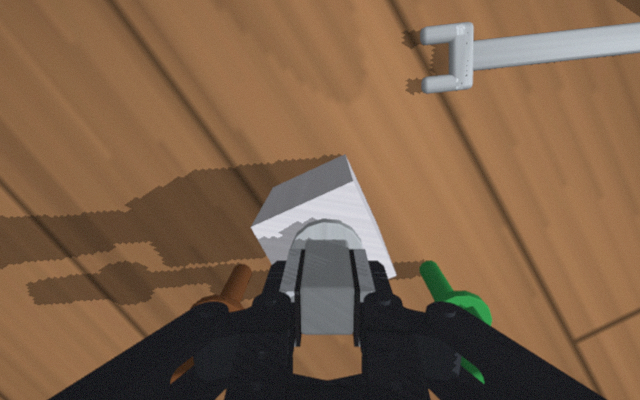

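Gripped: the opening reads 0.22, about 19 mm. Lifting.

Emit:
send_rows --commands '[[[0.0, -0.02, 0, 0, 0, 0, 0], [0.0, -0.03, 0, 0, 0, 0, 0], [0.0, -0.03, 0, 0, 0, 0, 0], [0.0, -0.03, 0, 0, 0, 0, 0], [0.0, -0.03, 0, 0, 0, 0, 0], [0.0, -0.02, 0, 0, 0, 0, 0], [0.0, 0, 0, 0, 0, 0, 0]]]'

```text
time_s: 7.28
tcp_pos: [0.5864, -0.1885, 0.2175]
tool_rot: [[0.003, 0.84, -0.543], [-0.001, -0.543, -0.84], [-1.0, 0.003, -0.001]]
contact_force: [0.2, -0.2, -2.5]
finger_gap: 0.217
```

Run:
```python
from plant import manip
from h import *
w=manip.camera("wrist"); cv2.imwrite("pics/w7.png",w["image"])
c=manip.camera("scene");cv2.imwrite("pics/s7z.png",cv2.resize(c["image"][120:310,150:300],None,fx=3.1,fy=3.1,interpolation=cv2.INTER_CUBIC))
np.set_printoptions(precision=4,suppress=True)
s=manip.sense(); print(s["time_s"],s["tcp_pos"],s["finger_gap"],s["contact_force"],s["moment"])
p=s["tcp_pos"]
print("tip scene px",proj(c,p-[0,0,.0418]),proj(c,p+[0,0,.024]))
```

```text
7.375 [ 0.5853 -0.1881  0.2154] 0.21879870518122335 [ 0.3839 -0.2522 -2.6978] [-0.0123 -0.0245 -0.0319]
tip scene px [214.6591 250.5998] [208.5601 229.6452]
```

View pics/w7.png

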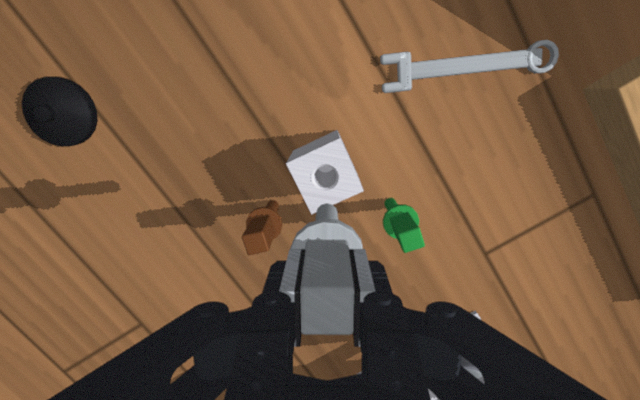

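View pics/s7z.png

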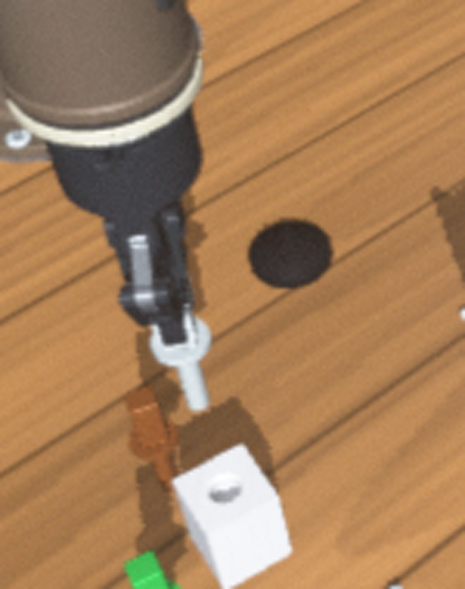

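The drift hangs straight with its tip at about scene (214,251), where I predicted it. The socket hole is visible at wrist (326,177). Moving over the hub.

Emit:
send_rows --commands '[[[0.0, 0, -0.015, -0.022, 0, 0, 0], [0.0, 0, -0.03, -0.043, 0, 0, 0], [0.0, 0, -0.03, -0.043, 0, 0, 0], [0.0, 0, -0.03, -0.043, 0, 0, 0], [0.0, 0, -0.03, -0.043, 0, 0, 0], [0.0, 0, -0.03, -0.043, 0, 0, 0], [0.0, 0, -0.03, -0.043, 0, 0, 0], [0.0, 0, -0.0165, -0.022, 0, 0, 0], [0.0, 0, 0, 0, 0, 0, 0]]]'

```text
time_s: 8.5
tcp_pos: [0.571, 0.182, 0.2146]
tool_rot: [[-0.002, 0.841, -0.541], [-0.0, -0.541, -0.841], [-1.0, -0.002, 0.001]]
contact_force: [-0.5, -0.1, -3.6]
finger_gap: 0.219
```

Run:
```python
from plant import manip
from h import *
w=manip.camera("wrist"); cv2.imwrite("pics/w8.png",w["image"]); np.savez("w8.npz",**w)
np.set_printoptions(precision=4,suppress=True)
s=manip.sense(); print(s["time_s"],s["tcp_pos"],s["tool_rot"],s["finger_gap"],s["contact_force"],s["moment"])
cv2.imwrite("pics/w8z.png",cv2.resize(w["image"][110:240,240:420],None,fx=4,fy=4,interpolation=0))
```

```text
8.55 [0.5712 0.1807 0.2148] [[-0.002   0.8407 -0.5416]
 [-0.0007 -0.5416 -0.8407]
 [-1.     -0.0013  0.0016]] 0.21899992950116154 [ 0.0154  0.0545 -2.5545] [-0.0109  0.0495 -0.0023]
```

View pics/w8z.png

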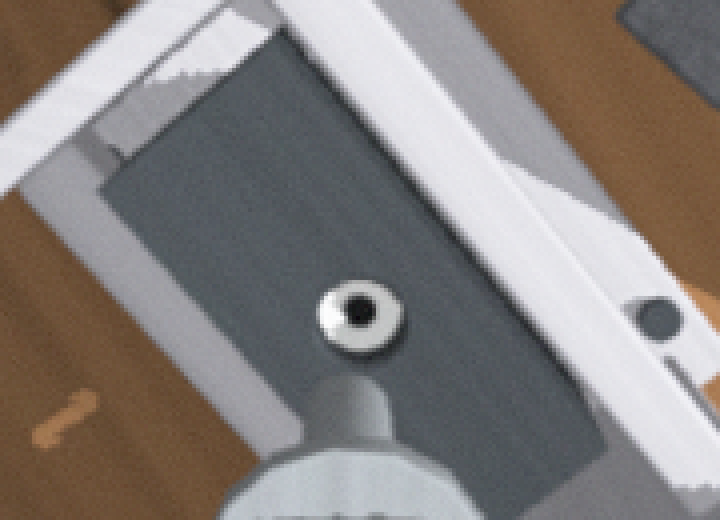

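Run:
```python
from h import *
np.set_printoptions(precision=4,suppress=True)
w=np.load("w8.npz")
f=lambda x,y:ray(w,(240+x/4-.5,110+y/4-.5),.125)[:2]
L,R,T,B=f(317,317),f(409,317),f(363,279),f(363,359)
print("bore",f(363,319),np.linalg.norm(R-L),np.linalg.norm(B-T))
P=np.array([f(102,190),f(283,30),f(606,450)]);print(np.linalg.norm(P[1]-P[0]),np.linalg.norm(P[2]-P[1]),"hub ctr",(P[0]+P[2])/2, np.degrees(np.arctan2(*(P[2]-P[1])[::-1])))
# tip location check
tip=np.array([.5712,.1807,.2148-.0418]); print("tip proj in crop",(proj(w,tip)-[240,110]+.5)*4, (proj(w,tip+[.0025,.0065,0])-[240,110]+.5)*4)
```

```text
bore [0.5741 0.1814] 0.01789517619666634 0.01612277755568122
0.045599480626675654 0.10372873268837683 hub ctr [0.5733 0.1808] -84.96582358355982
tip proj in crop [352.303  408.7652] [343.5941 368.7768]
```

The bore measures (0.574, 0.181), with a diameter of 16 to 18 mm against 17 given and close to the hub's centre. The tip is where I predicted it. Shifting to it and descending to just above the hub.

Emit:
send_rows --commands '[[[0.0, 0.01, 0.0019, -0.002, 0, 0, 0], [0.0, 0.015, 0, 0, 0, 0, 0], [0.0, 0.01, 0, 0, 0, 0, 0], [0.0, 0.006, 0, 0, 0, 0, 0], [0.0, 0, 0, 0, 0, 0, 0]]]'

```text
time_s: 9.18
tcp_pos: [0.5745, 0.1807, 0.1746]
tool_rot: [[-0.001, 0.84, -0.543], [-0.0, -0.543, -0.84], [-1.0, -0.001, 0.001]]
contact_force: [0.3, 0.3, -2.1]
finger_gap: 0.219
```

Run:
```python
from plant import manip
from h import *
w=manip.camera("wrist"); np.savez("w9.npz",**w)
c=manip.camera("scene");cv2.imwrite("pics/s9z.png",cv2.resize(c["image"][120:260,280:400],None,fx=4.2,fy=4.2,interpolation=cv2.INTER_CUBIC))
np.set_printoptions(precision=4,suppress=True)
s=manip.sense(); print(s["time_s"],s["tcp_pos"],s["finger_gap"],s["contact_force"],s["moment"])
cv2.imwrite("pics/w9z.png",cv2.resize(w["image"][140:270,240:420],None,fx=4,fy=4,interpolation=0))
tip=s["tcp_pos"]-[0,0,.0418]; print(tip,(proj(c,tip)-[280,120])*4.2,(proj(c,[.5741,.1814,.125])-[280,120])*4.2)
```

```text
9.275 [0.5749 0.1809 0.1754] 0.22229398629959302 [-1.0075  0.1689 -2.1755] [-0.0112 -0.0786  0.0009]
[0.5749 0.1809 0.1336] [256.6163 230.4516] [255.7158 239.9074]
```

View pics/w9z.png

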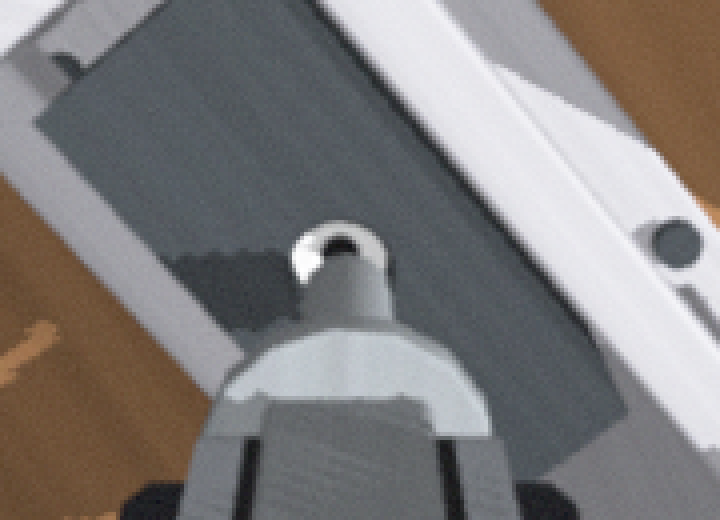

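View pics/s9z.png

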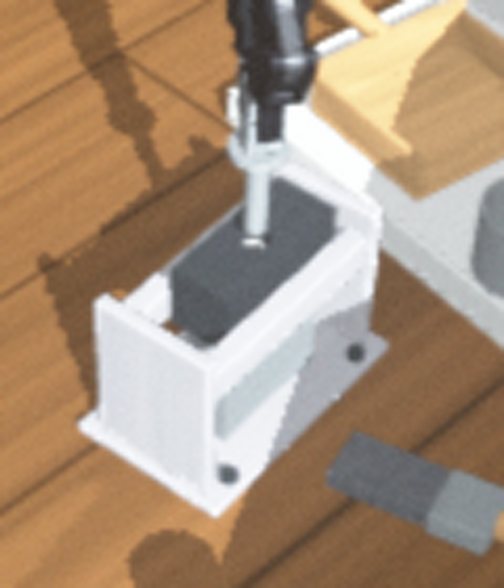

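Run:
```python
from h import *
np.set_printoptions(precision=4,suppress=True)
w=np.load("w9.npz"); R=np.array([[0,.84,-.543],[0,-.543,-.84],[-1,0,0]])
f=lambda x,y,z=.125:ray(w,(240+x/4-.5,140+y/4-.5),z)[:2]
zt=R[:2,2]; yt=R[:2,1]
top=f(340,220); print("bore from far rim",top+.0085*zt, "L/R mid",(f(291,258)+f(388,258))/2, "rim width",np.linalg.norm(f(291,258)-f(388,258)))
tt=f(347,258,.1336); print("tip from far edge (chamfer r 5.5)",tt+.0055*zt, "r7",tt+.007*zt)
```

```text
bore from far rim [0.5735 0.1812] L/R mid [0.5744 0.1828] rim width 0.016270899767735138
tip from far edge (chamfer r 5.5) [0.574  0.1798] r7 [0.5732 0.1785]
```

The tip appears about 1 mm too far along tool +y. Correcting this and lowering to just above the hub.

Emit:
send_rows --commands '[[[0.0, 0.004, -0.0012, -0.0005, 0, 0, 0], [0.0, 0.002, 0, 0, 0, 0, 0], [0.0, 0.001, 0, 0, 0, 0, 0], [0.0, 0.001, 0, 0, 0, 0, 0]]]'

```text
time_s: 9.78
tcp_pos: [0.574, 0.182, 0.1671]
tool_rot: [[0.0, 0.84, -0.543], [0.0, -0.543, -0.84], [-1.0, 0.0, -0.0]]
contact_force: [0.4, 0.2, -2.3]
finger_gap: 0.224
```

Emit:
send_rows --commands '[[[0.0, 0.001, 0, 0, 0, 0, 0], [0.0, 0.0005, 0, 0, 0, 0, 0]]]'

```text
time_s: 10.02
tcp_pos: [0.574, 0.1819, 0.1656]
tool_rot: [[-0.0, 0.84, -0.543], [-0.0, -0.543, -0.84], [-1.0, -0.0, 0.0]]
contact_force: [0.8, 0.4, -3.2]
finger_gap: 0.219
```

Emit:
send_rows --commands '[[[0.0, 0.001, 0, 0, 0, 0, 0], [0.0, 0.0005, 0, 0, 0, 0, 0]]]'

```text
time_s: 10.28
tcp_pos: [0.574, 0.1819, 0.1641]
tool_rot: [[-0.0, 0.84, -0.543], [-0.0, -0.543, -0.84], [-1.0, -0.0, 0.0]]
contact_force: [-0.2, 0.2, -2.2]
finger_gap: 0.217
```

The tip is about 2.7 mm below the hub's top with no contact, so it is in the bore.

Emit:
send_rows --commands '[[[0.0, 0.001, 0, 0, 0, 0, 0], [0.0, 0.001, 0, 0, 0, 0, 0], [0.0, 0.001, 0, 0, 0, 0, 0]]]'

```text
time_s: 10.65
tcp_pos: [0.574, 0.1819, 0.1611]
tool_rot: [[0.0, 0.84, -0.543], [-0.0, -0.543, -0.84], [-1.0, 0.0, -0.0]]
contact_force: [-1.2, 0.0, -2.2]
finger_gap: 0.221
```

Emit:
send_rows --commands '[[[0.0, 0.001, 0, 0, 0, 0, 0], [0.0, 0.001, 0, 0, 0, 0, 0]]]'

```text
time_s: 10.9
tcp_pos: [0.574, 0.182, 0.1591]
tool_rot: [[-0.0, 0.84, -0.543], [0.0, -0.543, -0.84], [-1.0, -0.0, 0.0]]
contact_force: [0.1, 0.2, -2.1]
finger_gap: 0.22
```

Emit:
send_rows --commands '[[[0.0, 0.001, 0, 0, 0, 0, 0], [0.0, 0.0005, 0, 0, 0, 0, 0]]]'

```text
time_s: 11.15
tcp_pos: [0.574, 0.1819, 0.1575]
tool_rot: [[-0.0, 0.84, -0.543], [-0.0, -0.543, -0.84], [-1.0, -0.0, 0.0]]
contact_force: [0.5, 1.1, -3.0]
finger_gap: 0.224
```

Emit:
send_rows --commands '[[[0.0, 0.001, 0, 0, 0, 0, 0], [0.0, 0.0005, 0, 0, 0, 0, 0]]]'

```text
time_s: 11.4
tcp_pos: [0.5742, 0.182, 0.1564]
tool_rot: [[0.0, 0.84, -0.543], [0.0, -0.543, -0.84], [-1.0, 0.0, -0.0]]
contact_force: [-0.9, -1.4, 5.6]
finger_gap: 0.218
```

Contact with the sleeve at TCP 0.1564, about 8 N.

Emit:
send_rows --commands '[[[0.0, 0.0005, 0, 0, 0, 0, 0], [0.0, 0.0005, 0, 0, 0, 0, 0]]]'

```text
time_s: 11.65
tcp_pos: [0.5742, 0.182, 0.1556]
tool_rot: [[0.001, 0.84, -0.543], [0.0, -0.543, -0.84], [-1.0, 0.0, -0.001]]
contact_force: [-2.1, 0.9, 7.0]
finger_gap: 0.222
```

Emit:
send_rows --commands '[[[0.0, 0.0005, 0, 0, 0, 0, 0], [0.0, 0.0005, 0, 0, 0, 0, 0]]]'

```text
time_s: 11.9
tcp_pos: [0.5742, 0.182, 0.1544]
tool_rot: [[0.001, 0.84, -0.543], [0.0, -0.543, -0.84], [-1.0, 0.0, -0.0]]
contact_force: [-1.7, 0.1, 7.7]
finger_gap: 0.224
```

Emit:
send_rows --commands '[[[0.0, 0.001, 0, 0, 0, 0, 0], [0.0, 0.001, 0, 0, 0, 0, 0]]]'

```text
time_s: 12.15
tcp_pos: [0.5742, 0.182, 0.1524]
tool_rot: [[0.001, 0.84, -0.543], [0.0, -0.543, -0.84], [-1.0, 0.0, -0.0]]
contact_force: [-1.0, -0.3, 6.5]
finger_gap: 0.217
```

Steady at about 10 N net and the tip is advancing.

Emit:
send_rows --commands '[[[0.0, 0.001, 0, 0, 0, 0, 0], [0.0, 0.001, 0, 0, 0, 0, 0], [0.0, 0.001, 0, 0, 0, 0, 0], [0.0, 0.001, 0, 0, 0, 0, 0]]]'

```text
time_s: 12.65
tcp_pos: [0.5742, 0.182, 0.1483]
tool_rot: [[0.0, 0.84, -0.543], [0.0, -0.543, -0.84], [-1.0, 0.0, -0.0]]
contact_force: [-1.6, 0.7, 4.4]
finger_gap: 0.22
```

Emit:
send_rows --commands '[[[0.0, 0.001, 0, 0, 0, 0, 0], [0.0, 0.001, 0, 0, 0, 0, 0], [0.0, 0.001, 0, 0, 0, 0, 0], [0.0, 0.001, 0, 0, 0, 0, 0], [0.0, 0.001, 0, 0, 0, 0, 0]]]'

```text
time_s: 13.28
tcp_pos: [0.5742, 0.182, 0.1432]
tool_rot: [[0.0, 0.84, -0.543], [0.0, -0.543, -0.84], [-1.0, 0.0, -0.0]]
contact_force: [-0.6, 0.8, 4.3]
finger_gap: 0.222
```

Emit:
send_rows --commands '[[[0.0, 0.001, 0, 0, 0, 0, 0], [0.0, 0.001, 0, 0, 0, 0, 0], [0.0, 0.001, 0, 0, 0, 0, 0], [0.0, 0.001, 0, 0, 0, 0, 0], [0.0, 0.001, 0, 0, 0, 0, 0]]]'

```text
time_s: 13.9
tcp_pos: [0.5741, 0.182, 0.1381]
tool_rot: [[0.0, 0.84, -0.543], [0.0, -0.543, -0.84], [-1.0, 0.0, -0.0]]
contact_force: [-0.5, 0.6, 8.1]
finger_gap: 0.221
```

Emit:
send_rows --commands '[[[0.0, 0.001, 0, 0, 0, 0, 0], [0.0, 0.001, 0, 0, 0, 0, 0], [0.0, 0.001, 0, 0, 0, 0, 0], [0.0, 0.001, 0, 0, 0, 0, 0], [0.0, 0.001, 0, 0, 0, 0, 0]]]'

```text
time_s: 14.52
tcp_pos: [0.574, 0.1819, 0.133]
tool_rot: [[0.0, 0.84, -0.543], [-0.0, -0.543, -0.84], [-1.0, 0.0, -0.0]]
contact_force: [0.0, 0.4, 4.7]
finger_gap: 0.223
```

Emit:
send_rows --commands '[[[0.0, 0.001, 0, 0, 0, 0, 0], [0.0, 0.001, 0, 0, 0, 0, 0], [0.0, 0.001, 0, 0, 0, 0, 0]]]'

```text
time_s: 14.9
tcp_pos: [0.5736, 0.1819, 0.1297]
tool_rot: [[-0.001, 0.84, -0.543], [-0.0, -0.543, -0.84], [-1.0, -0.001, 0.001]]
contact_force: [-0.6, 0.2, -3.3]
finger_gap: 0.218
```

Emit:
send_rows --commands '[[[0.0, 0.001, 0, 0, 0, 0, 0], [0.0, 0.001, 0, 0, 0, 0, 0], [0.0, 0.001, 0, 0, 0, 0, 0]]]'

```text
time_s: 15.28
tcp_pos: [0.5739, 0.1819, 0.127]
tool_rot: [[-0.0, 0.84, -0.543], [-0.0, -0.543, -0.84], [-1.0, -0.0, 0.0]]
contact_force: [-0.2, 0.1, -2.6]
finger_gap: 0.217
```

Emit:
send_rows --commands '[[[0.0, 0.001, 0, 0, 0, 0, 0], [0.0, 0.001, 0, 0, 0, 0, 0], [0.0, 0.0, 0, 0, 0, 0, 0]]]'

```text
time_s: 15.65
tcp_pos: [0.574, 0.1819, 0.1251]
tool_rot: [[-0.0, 0.84, -0.543], [-0.0, -0.543, -0.84], [-1.0, -0.0, 0.0]]
contact_force: [-0.1, -1.5, -2.6]
finger_gap: 0.221
```

The force vanished at a tip depth of about 37 mm, so the sleeve is free. Withdrawing straight up, then looking.

Emit:
send_rows --commands '[[[0.0, -0.005, 0, 0, 0, 0, 0], [0.0, -0.012, 0, 0, 0, 0, 0], [0.0, -0.018, 0, 0, 0, 0, 0], [0.0, -0.018, 0, 0, 0, 0, 0], [0.0, -0.018, 0, 0, 0, 0, 0], [0.0, -0.015, 0, 0, 0, 0, 0], [0.0, -0.006, 0, 0, 0, 0, 0], [0.0, 0, 0, 0, 0, 0, 0]]]'

```text
time_s: 16.65
tcp_pos: [0.5741, 0.182, 0.2175]
tool_rot: [[0.001, 0.84, -0.543], [0.0, -0.543, -0.84], [-1.0, 0.0, -0.0]]
contact_force: [-0.2, 0.1, -2.5]
finger_gap: 0.22
```

Run:
```python
from plant import manip
from h import *
w=manip.camera("wrist")
c=manip.camera("scene");a=cv2.resize(c["image"][120:260,280:400],None,fx=4,fy=4,interpolation=cv2.INTER_CUBIC)
np.set_printoptions(precision=4,suppress=True)
s=manip.sense(); print(s["time_s"],s["tcp_pos"],s["tool_rot"],s["finger_gap"],s["contact_force"],s["moment"])
b=cv2.resize(w["image"][110:250,280:360],None,fx=4,fy=4,interpolation=0)
cv2.imwrite("pics/w10.png",np.hstack([a,b]))
```

```text
16.75 [0.5737 0.1818 0.2166] [[-0.0008  0.8397 -0.5431]
 [-0.0002 -0.5431 -0.8397]
 [-1.     -0.0006  0.0006]] 0.22321905625949362 [-0.0913  0.1388 -2.2739] [ 0.0291  0.0255 -0.0577]
```

View pics/w10.png

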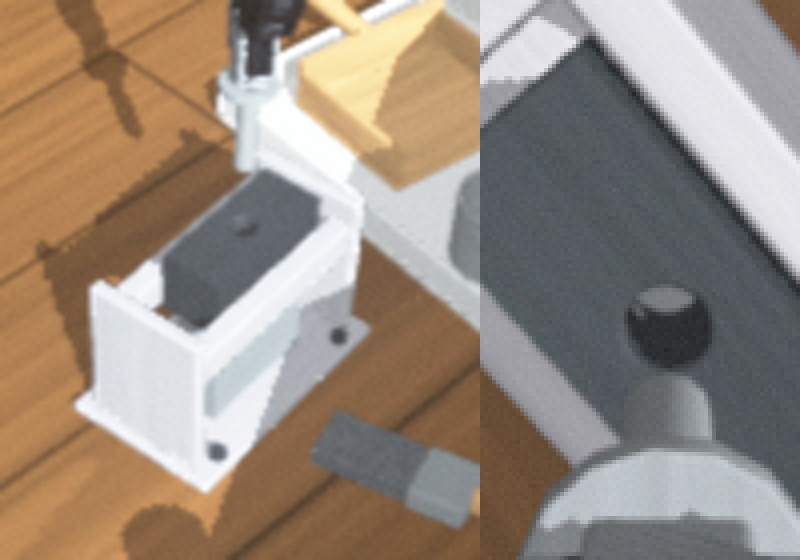

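The bore is now empty and dark at crop (668,325), and the drift is clear. Returning to the socket.

Emit:
send_rows --commands '[[[0.0, 0, 0.015, 0.022, 0, 0, 0], [0.0, 0, 0.03, 0.043, 0, 0, 0], [0.0, 0, 0.03, 0.043, 0, 0, 0], [0.0, 0, 0.03, 0.043, 0, 0, 0], [0.0, 0, 0.03, 0.043, 0, 0, 0], [0.0, 0, 0.03, 0.043, 0, 0, 0], [0.0, 0, 0.03, 0.043, 0, 0, 0], [0.0, 0, 0.016, 0.0245, 0, 0, 0], [0.0, 0, 0, 0, 0, 0, 0]]]'

```text
time_s: 17.88
tcp_pos: [0.5853, -0.1904, 0.2162]
tool_rot: [[-0.001, 0.838, -0.545], [0.0, -0.545, -0.838], [-1.0, -0.001, 0.001]]
contact_force: [0.2, 0.9, -2.0]
finger_gap: 0.221
```

Run:
```python
from plant import manip
from h import *
w=manip.camera("wrist"); np.savez("w11.npz",**w)
np.set_printoptions(precision=4,suppress=True)
s=manip.sense(); print(s["time_s"],s["tcp_pos"],s["tool_rot"],s["finger_gap"],s["contact_force"],s["moment"])
cv2.imwrite("pics/w11.png",cv2.resize(w["image"][110:250,250:410],None,fx=4,fy=4,interpolation=0))
tip=s["tcp_pos"]-[0,0,.0418]-.0065*s["tool_rot"][:,2]; print((proj(w,tip)-[250,110]+.5)*4)
```

```text
17.925 [ 0.5853 -0.189   0.2162] [[-0.0013  0.8388 -0.5445]
 [ 0.0006 -0.5445 -0.8388]
 [-1.     -0.0015  0.0002]] 0.22051801108793542 [ 0.0654  0.667  -1.7773] [ 0.0122  0.0305 -0.0275]
[302.0807 357.9694]
```

View pics/w11.png

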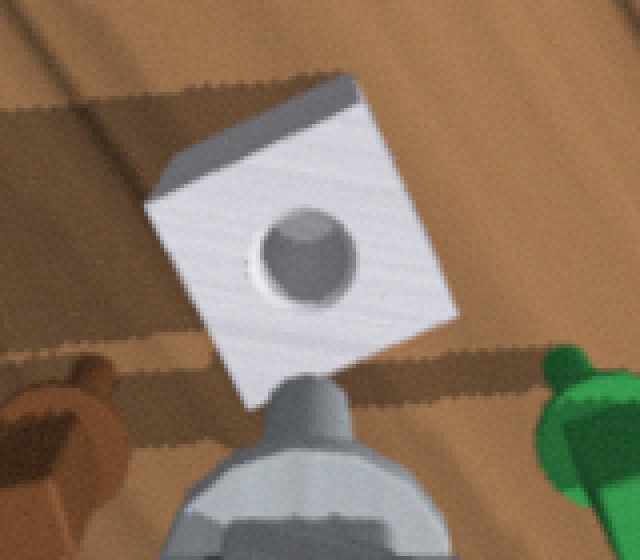

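Run:
```python
from h import *
np.set_printoptions(precision=4,suppress=True)
w=np.load("w11.npz")
f=lambda x,y,z=.075:ray(w,(250+x/4-.5,110+y/4-.5),z)[:2]
print("hole",f(304,257),np.linalg.norm(f(250,257)-f(357,257)))
P=np.array([f(145,204),f(363,104),f(459,315),f(248,411)]);print("sock",P.mean(0),np.linalg.norm(np.roll(P,-1,0)-P,axis=1))
print("tip from far edge",f(307,373,.1744)+.0065*np.array([-.5445,-.8388]))
```

```text
hole [ 0.5856 -0.1882] 0.02449195620767164
sock [ 0.585 -0.189] [0.054  0.0535 0.0545 0.0544]
tip from far edge [ 0.5846 -0.1915]
```

Hole centre is about (0.5853, -0.1886) and the TCP is at (0.5853, -0.189), well inside the 3.5 mm clearance. Descending.

Emit:
send_rows --commands '[[[0.0, 0.015, 0, 0, 0, 0, 0], [0.0, 0.02, 0, 0, 0, 0, 0], [0.0, 0.02, 0, 0, 0, 0, 0], [0.0, 0.02, 0, 0, 0, 0, 0], [0.0, 0.012, 0, 0, 0, 0, 0], [0.0, 0.004, 0, 0, 0, 0, 0]]]'

```text
time_s: 18.68
tcp_pos: [0.5854, -0.1875, 0.1251]
tool_rot: [[-0.001, 0.84, -0.542], [0.001, -0.542, -0.84], [-1.0, -0.001, 0.0]]
contact_force: [0.7, 0.5, -2.1]
finger_gap: 0.222
```

Emit:
send_rows --commands '[[[0.0, 0.003, 0, 0, 0, 0, 0], [0.0, 0.003, 0, 0, 0, 0, 0], [0.0, 0.003, 0, 0, 0, 0, 0], [0.0, 0.003, 0, 0, 0, 0, 0]]]'

```text
time_s: 19.18
tcp_pos: [0.5859, -0.1884, 0.1142]
tool_rot: [[0.0, 0.84, -0.543], [-0.0, -0.543, -0.84], [-1.0, 0.0, -0.0]]
contact_force: [-0.5, -0.1, -2.4]
finger_gap: 0.222
```

Emit:
send_rows --commands '[[[0.0, 0.008, 0, 0, 0, 0, 0], [0.0, 0.01, 0, 0, 0, 0, 0], [0.0, 0.01, 0, 0, 0, 0, 0], [0.0, 0.01, 0, 0, 0, 0, 0], [0.0, 0.008, 0, 0, 0, 0, 0], [0.0, 0.004, 0, 0, 0, 0, 0], [0.0, 0.003, 0, 0, 0, 0, 0]]]'

```text
time_s: 20.05
tcp_pos: [0.5859, -0.1883, 0.0609]
tool_rot: [[0.0, 0.84, -0.543], [-0.0, -0.543, -0.84], [-1.0, 0.0, -0.0]]
contact_force: [0.1, 0.3, -2.1]
finger_gap: 0.22
```

Emit:
send_rows --commands '[[[0.0, 0.001, 0, 0, 0, 0, 0], [0.0, 0.001, 0, 0, 0, 0, 0]]]'

```text
time_s: 20.3
tcp_pos: [0.586, -0.1884, 0.0593]
tool_rot: [[0.0, 0.84, -0.543], [-0.0, -0.543, -0.84], [-1.0, 0.0, -0.0]]
contact_force: [0.3, 0.6, -2.7]
finger_gap: 0.221
```

Emit:
send_rows --commands '[[[0.0, 0.001, 0, 0, 0, 0, 0], [0.0, 0.001, 0, 0, 0, 0, 0]]]'

```text
time_s: 20.55
tcp_pos: [0.5859, -0.1883, 0.0572]
tool_rot: [[0.0, 0.84, -0.543], [-0.0, -0.543, -0.84], [-1.0, 0.0, -0.0]]
contact_force: [-0.1, 0.3, -2.7]
finger_gap: 0.225
```

Emit:
send_rows --commands '[[[0.0, 0.0005, 0, 0, 0, 0, 0], [0.0, 0.0005, 0, 0, 0, 0, 0]]]'

```text
time_s: 20.8
tcp_pos: [0.5859, -0.1884, 0.0568]
tool_rot: [[0.0, 0.84, -0.543], [-0.0, -0.543, -0.84], [-1.0, 0.0, 0.0]]
contact_force: [-5.5, 2.0, 16.8]
finger_gap: 0.226
```

Emit:
send_rows --commands '[[[0.0, 0.0005, 0, 0, 0, 0, 0], [0.0, 0.0005, 0, 0, 0, 0, 0]]]'

```text
time_s: 21.05
tcp_pos: [0.5859, -0.1884, 0.0567]
tool_rot: [[0.001, 0.84, -0.543], [-0.0, -0.543, -0.84], [-1.0, 0.001, -0.0]]
contact_force: [-11.1, 3.4, 32.5]
finger_gap: 0.223
```

Seated at the original height. Easing off, then releasing.

Emit:
send_rows --commands '[[[0.0, -0.0012, 0, 0, 0, 0, 0], [0.05, 0, 0, 0, 0, 0, 0], [0.05, 0, 0, 0, 0, 0, 0], [0.05, 0, 0, 0, 0, 0, 0], [0.05, 0, 0, 0, 0, 0, 0]]]'

```text
time_s: 21.68
tcp_pos: [0.5858, -0.1883, 0.0562]
tool_rot: [[-0.0, 0.84, -0.543], [0.0, -0.543, -0.84], [-1.0, -0.0, 0.0]]
contact_force: [0.0, 0.6, 0.1]
finger_gap: 0.583
```

Emit:
send_rows --commands '[[[0.05, -0.01, 0, 0, 0, 0, 0], [0.05, -0.03, 0, 0, 0, 0, 0], [0.05, -0.03, 0, 0, 0, 0, 0], [0.05, -0.04, 0, 0, 0, 0, 0], [0.05, -0.04, 0, 0, 0, 0, 0], [0.05, -0.04, 0, 0, 0, 0, 0], [0.05, -0.02, 0, 0, 0, 0, 0], [0.05, 0, 0, 0, 0, 0, 0]]]'

```text
time_s: 22.68
tcp_pos: [0.5867, -0.1886, 0.2685]
tool_rot: [[0.003, 0.84, -0.543], [-0.001, -0.543, -0.84], [-1.0, 0.003, -0.001]]
contact_force: [0.1, -1.0, -0.1]
finger_gap: 0.585
```

Run:
```python
from plant import manip
from h import *
w=manip.camera("wrist"); cv2.imwrite("pics/w12.png",w["image"]);np.savez("w12.npz",**w)
c=manip.camera("scene"); cv2.imwrite("pics/s12.png",c["image"])
t=manip.camera("top"); cv2.imwrite("pics/t12.png",t["image"])
s=manip.sense(); print(s["time_s"],s["tcp_pos"],s["finger_gap"],s["contact_force"])
cv2.imwrite("pics/w12z.png",np.hstack([cv2.resize(w["image"][100:220,280:380],None,fx=4,fy=4,interpolation=0),cv2.resize(c["image"][235:335,180:265],(400,480),interpolation=0)]))
```

```text
22.825 [ 0.58527308 -0.188098    0.26546956] 0.5857290673396911 [ 0.30515184  0.1434018  -1.01237559]
```

View pics/w12z.png

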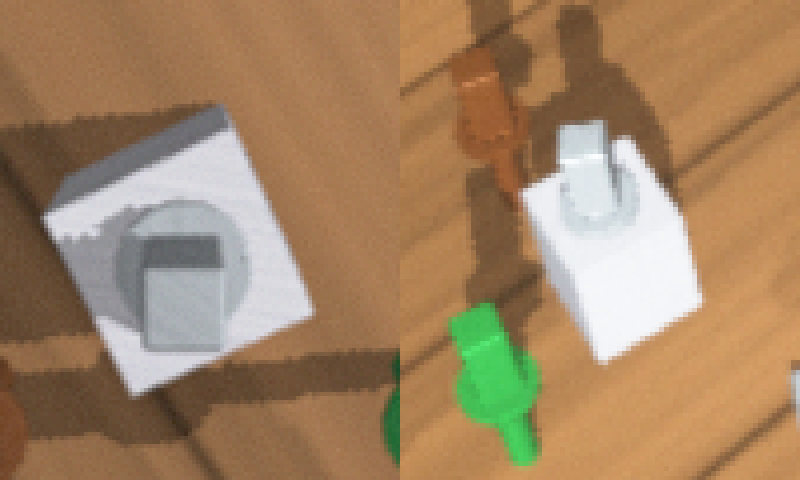

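View pics/s12.png

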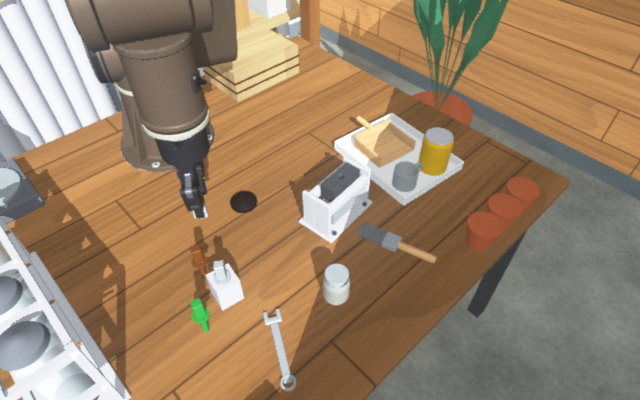

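View pics/t12.png

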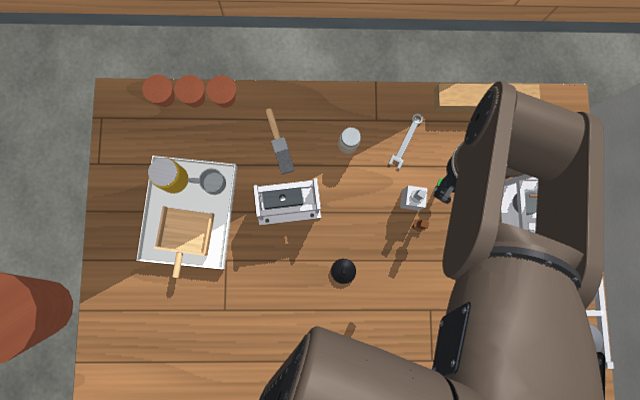

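The drift stands upright in its socket with the guard flat on the block's top. The bore is empty, and the bystanders and look-alikes are where they were. Handing in.

```bash
python3 -c "
from plant import manip
print(manip.job_done())"
```

```text
the job is handed in; nothing more can be done
None
```

I pressed the sleeve out of the bore and stood the drift back in its socket. The job was handed in at about 23 s, with the gripper open and clear above the drift.

- **Bore:** I measured it from the wrist camera at about (0.574, 0.181). The tip went in without touching the hub, so I didn't need to feel along the slot.
- **Pressing:** I pushed in steps of 1 mm or less. Readings at the end of each move came to at most about 11 N net on the sleeve; forces within a step were not visible to me. The force vanished at a tip depth of about 37 mm.
- **Sleeve:** the bore looked empty afterwards. I did not see the sleeve in the pan, because the stand hides it.
- **Drift:** it bottomed out at the same TCP height, 0.0567, at which I gripped it. The images show it upright with the guard flat on the block. I pressed with about 33 N on the socket while confirming the seat.
- **Failed or disagreed:** the first grasp closed on top of the grip, pressing about 29 N, because the finger tips were about 36 mm behind the reported TCP. The drift was not disturbed, and I re-gripped it lower. The tip position read from the images also differed from the arm's own reading by 1 to 2 mm.
- **Everything else:** the listed bystanders and the look-alikes appear unmoved in the last pictures.

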